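# Find the socket that fits the desk lamp's foot nut

### The arm

A 6-joint arm with a two-finger parallel gripper is mounted at the origin on the work surface. World frame = base frame: x ahead of the robot, y to its left, z up, the work surface at z = 0. Lengths are in m, angles in rad, forces in N, time in s.
With the tool pointing down it reaches from about 0.375 to 0.9 m from the base axis. Payload 3.1 kg.
Tool frame: the origin (TCP) lies on the centre line of the jaws, within the pads' length; the fingertips stand 25 mm ahead of it and the grasp point (between the pads) lies 6 mm ahead of it (robot.nose_length is the y of the fingertips in the tool frame, in m); y points along the fingers, z is the direction in which the jaws open and shut, and the axes are right-handed (so a half turn about y gives the same grasp; the last joint's range is limited). The gripper opens to 87 mm and grips with 3 to 60 N. Pads are 19 mm wide; open, the fingers measure 117 mm over their backs; the gripper's body (75 mm by 190 mm) begins 51 mm behind the grasp point.
Start: joints at [-1.438, 0.527, 1.433, -0, 1.181, -0.178], TCP at [0.191, -0.595, 0.248] pointing down, gripper open.
Joint ranges: [-3.08, 3.08], [-0.75, 2.2], [0.22, 2.44], [-1.43, 4.57], [0, 2.65], [-2.85, 2.85]. Speed limits (rad/s): [2.79, 2.79, 3.14, 3.14, 3.14, 3.14].

### API

Orientations are given as a unit quaternion [x, y, z, w].
In Python, from rig import robot, eyes, ticket gives the robot as it stands.
- The arm moves only by the tool play_rows, never from a script. Its argument "series" is a list of rows, each a list of 7 numbers: the opening, from 0 (shut) to 1 (fully open), then the shift along the tool's x, y, z scaled (see below), then the turn, a rotation vector about the tool's x, y, z scaled (see below). In form: [[claw, dx, dy, dz, ax, ay, az], ...]. A call has 1 to 12 rows; each row shifts and turns the commanded pose from where the row before left it, along the tool's axes as they then stand; what a row does not reach is not made up. The controller multiplies each number of a shift by 100 mm and each number of a turn by 180 degrees. A row lasts 1/12 s, in which the tool goes at most 41.7 mm and 7.16 degrees, less where a joint would pass 70% of its speed; a pose out of reach is approached as far as the arm can. A call with a number of a shift or a turn outside -1 to 1 is refused whole. A call with a gripper value outside its range is refused whole. The fingers move at their own pace and stop on an object; "grip_force" is the grip in N (left out, the last holds). Time passes only in rows, so rows that do not move let the fingers close. It gives the time, the measured TCP pose, the force and the opening at its end, in the units of the state.
- robot.get_obs(): the state, without advancing time (a new reading comes with each control period).
- eyes.camera(name): name is "side" or "top"; returns the picture (400x640x3 uint8, red, green, blue); there is no depth.
- eyes.camera_params(name): a dict with "K" (3x3 intrinsics, pixels), "D" ([k1, k2, p1, p2, k3] as OpenCV has them; the pictures are not rectified), "rvec" (rotation vector, rad) and "tvec" (3), from world to camera coordinates, as OpenCV has them. Camera axes: x right, y down, z forward; pixel columns grow to the right and rows downward; lengths in m; the calibration is good to about 2 mm. A picture is of the moment at which its call begins. camera_params takes no time and is no camera call.
- ticket.hand_in(): hands the job in, once; it reports no verdict.
The state is a dict: "time": time; "q": joint angles; "joint_velocities": joint speeds; "joint_torque": joint torques, N m; "position": TCP position; "tool_rot": TCP orientation; "ft_force": force on the tool from outside, world axes, zero at the start; "moment": the same for the moment, N m; "grip_width": finger opening in m.
Only numpy, scipy, OpenCV 4.12 (cv2) and the standard library are available. Lean on these libraries where they do the work, as an engineer would, in place of code of your own. Each camera call takes 0.05 s, during which the arm holds its last target.

### The job

The desk lamp's foot nut has to be tightened, and only one of the three look-alike sockets fits it. Try them on the nut, between the two cheeks of the lamp's foot, until one drops fully down over it, and finish while still gripping that socket, upright and seated on the nut: do not let go of it. Leave the glass jar and the ink pot where they stand.

Things in the scene. Friction and masses are not known exactly. Their poses are not given: they have to be found in the camera images.
- socket_a_mid (a point): centre of one of 3 loose steel sockets, alike outside, standing mouth down on the desk in any order: 80 mm tall, about 250 g; hexagonal body 42 mm across flats, 38 mm tall; on top a 20 mm square shank 42 mm tall. Centre is 40 mm above the mouth; z up; own x axis is square to two hexagon flats and two shank faces. Bore: hexagon 28 mm deep, flats parallel to the outer ones
- socket_b_mid (a point): centre of another socket, outside the same as socket_a (same axes). Of the three, one has a bore 33 mm across flats and fits the nut; the bores of the other two are too small (24 and 27 mm): they stop on top of the nut, 16 mm higher than a seated socket. Which one fits is not told and cannot be seen from outside
- socket_c_mid (a point): centre of another socket, outside the same as socket_a (same axes); see socket_b for the bores
- nut_seat (a point): centre of the washer's top under the fixed hex nut on the lamp foot, 17 mm above the desk: a seated socket's mouth rests here. z up, x square to two nut flats. Nut: 30 mm across flats, 16 mm tall, top 3 mm stepped in to 28 mm; an 18 mm round stud rises 8 mm above it. Two cheeks 8 mm thick, 90 mm long along x, centred at y = -36 and +36 mm, rise 27 mm above here
- lamp_post (a point): foot of the lamp's post, 44 mm across, same axes as nut_seat and 150 mm from it along +y; the lamp arm leans away from the nut (towards +y), up to 0.44 m high. The fixed grey foot plate is 14 mm thick; from the nut it reaches 77 mm to -y, 190 mm to +y, 60 mm either way in x
- jar_mid (a point): bystander: glass jar with a white cap, 72 mm across, 105 mm tall, standing on the desk; the point is its centre
- inkpot_mid (a point): bystander: small black ink pot with a white cap, 52 mm across, 34 mm tall, standing on the desk; the point is its centre

How it is judged:
By the outcome, as a careful person would: the job done as asked, in the order asked, and still so for the second after the job is handed in, while the arm keeps its last pose, push and grip.
It also fails if it takes over 72 s, if anything falls off the work surface, if the arm or the gripper's body presses on something with over 40 N, if the wrist force passes 120 N, or if a joint passes its speed limit or range.

## Working session

There is one attempt and no reset: what is moved stays moved. The work goes in short steps, Python scripts to look and compute and a tool call to move; the robot and the scene stay as the last step left them, time stands still between calls to the robot, and variables do not carry over. Pictures are saved under pics/ and viewed, and the job is handed in when it is done.

Besides the shell and the picture viewer there is one more tool, called by a JSON object that holds its "api" and its "payload", one argument or row to a line. play_rows: Moves the arm, as the interface text tells. Its arguments: {"type":"object","properties":{"series":{"type":"array","items":{"type":"array","items":{"type":"number"}}},"grip_force":{"type":"number"}},"required":["series"]}

```bash
ls; mkdir -p pics; python3 - <<'E'
from rig import robot, eyes, ticket
import cv2
o=robot.get_obs()
for k in o: print(k,o[k])
for n in ("side","top"):
    p=eyes.camera_params(n); print(n,p)
    im=eyes.camera(n); cv2.imwrite(f"pics/{n}0.png",im[:,:,::-1])
E
```

```text
pics
time 0.0
q [-1.43855785e+00  5.28473390e-01  1.43389080e+00 -3.06914269e-05
  1.18141376e+00 -1.78484381e-01]
joint_velocities [ 0.00108211 -0.00179553  0.00071899 -0.00056023  0.0005315  -0.0004632 ]
joint_torque [-2.90528851e-04 -4.40041351e+01 -1.76591778e+01  6.31905673e-02
  5.82204515e-02 -1.74255647e-04]
position [ 0.19103028 -0.59437527  0.24657081]
tool_rot [-0.1094119   0.69936174 -0.69781645  0.10942756]
ft_force [-0.22600003 -0.09767932  0.33920287]
moment [-0.01427496 -0.0410483   0.02549707]
grip_width 0.08733971202090562
side {'K': array([[401.22068528,   0.        , 312.94716366],
       [  0.        , 401.22068528, 200.08483889],
       [  0.        ,   0.        ,   1.        ]]), 'D': array([-0.00600816,  0.        ,  0.        ,  0.        ,  0.        ]), 'rvec': array([ 0.15081992, -2.81503678,  1.26494774]), 'tvec': array([0.60231378, 0.07814784, 0.95241367])}
top {'K': array([[391.62760062,   0.        , 320.02441498],
       [  0.        , 391.62760062, 202.51705521],
       [  0.        ,   0.        ,   1.        ]]), 'D': array([-0.0832783,  0.       ,  0.       ,  0.       ,  0.       ]), 'rvec': array([ 2.11922733, -2.17872514,  0.1466674 ]), 'tvec': array([0.02384639, 0.60908039, 1.09794697])}
```

View pics/side0.png

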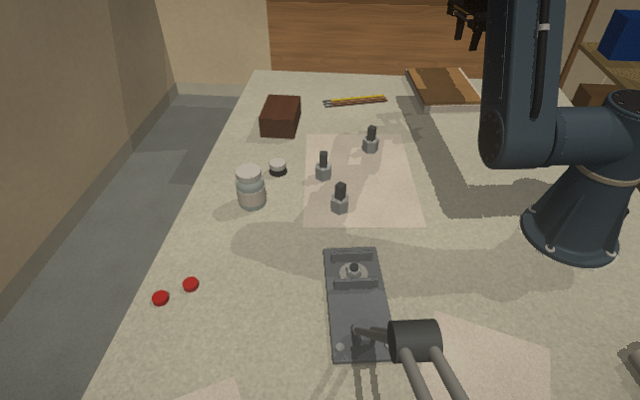

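View pics/top0.png

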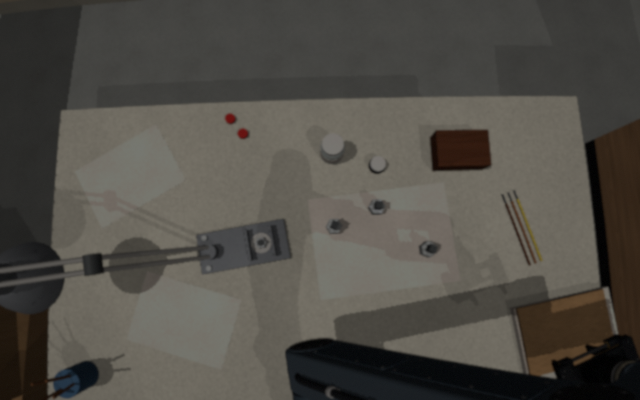

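The side view shows three sockets at about (323,165), (371,139) and (340,197), with the nut at (354,270). The top view shows the sockets at (336,226), (378,205) and (429,248), and the nut at (262,242). I'll zoom in for accuracy.

```bash
cat > h.py <<'E'
import numpy as np, cv2
from rig import robot, eyes, ticket
P={n:eyes.camera_params(n) for n in("side","top")}
def proj(n,pts):
    p=P[n]; return cv2.projectPoints(np.array(pts,float).reshape(-1,1,3),p["rvec"],p["tvec"],p["K"],p["D"])[0].reshape(-1,2)
def back(n,uv,z):
    p=P[n]; u=cv2.undistortPoints(np.array(uv,float).reshape(-1,1,2),p["K"],p["D"]).reshape(-1,2)
    R=cv2.Rodrigues(p["rvec"])[0]; c=-R.T@p["tvec"]
    d=np.c_[u,np.ones(len(u))]@R
    return c+d*((z-c[2])/d[:,2])[:,None]
def crop(src,dst,x0,y0,x1,y1,s):
    im=cv2.imread(src); cv2.imwrite(dst,cv2.resize(im[y0:y1,x0:x1],None,fx=s,fy=s,interpolation=cv2.INTER_CUBIC))
E
python3 - <<'E'
from h import *
crop("pics/top0.png","pics/t_sock.png",310,180,450,270,5)
crop("pics/top0.png","pics/t_nut.png",190,205,300,285,7)
crop("pics/side0.png","pics/s_nut.png",310,235,410,310,8)
crop("pics/side0.png","pics/s_sock.png",300,115,400,225,5)
print(back("top",[[336,226],[378,205],[429,248]],.08).round(3)); print(back("top",[[262,242]],.04).round(3))
print(back("side",[[341,183],[323,153],[372,127]],.08).round(3)); print(back("side",[[354,267]],.04).round(3))
E
```

```text
[[ 0.537 -0.036  0.08 ]
 [ 0.593 -0.156  0.08 ]
 [ 0.468 -0.293  0.08 ]]
[[0.5   0.177 0.04 ]]
[[ 0.541 -0.035  0.08 ]
 [ 0.596 -0.156  0.08 ]
 [ 0.466 -0.301  0.08 ]]
[[0.499 0.188 0.04 ]]
```

View pics/t_sock.png

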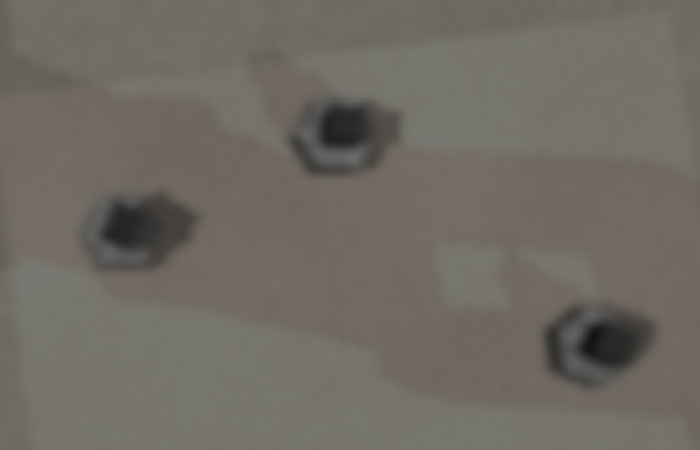

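View pics/t_nut.png

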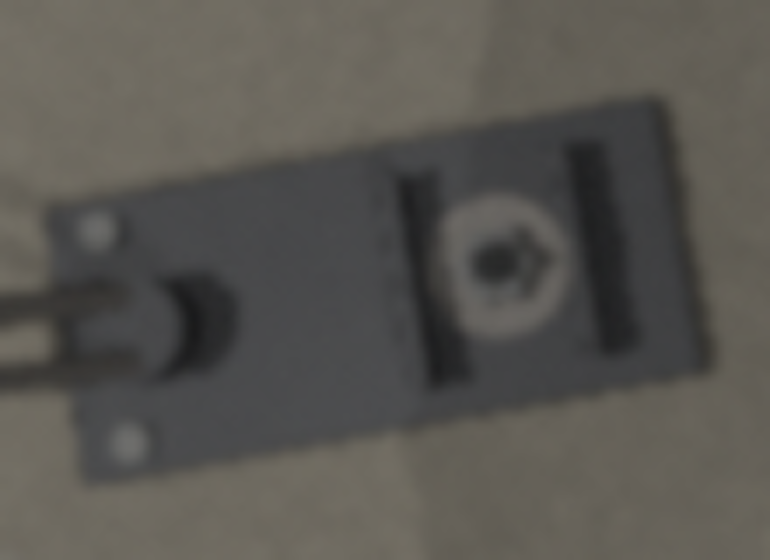

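View pics/s_nut.png

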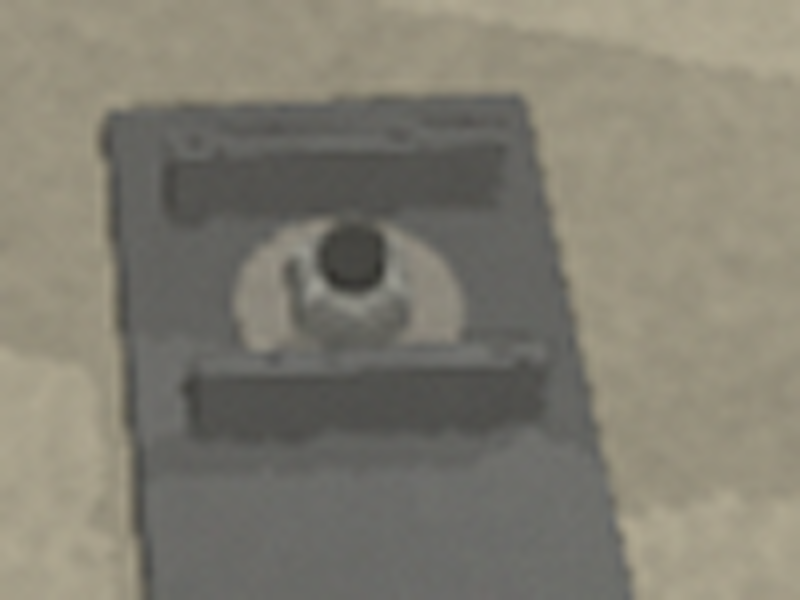

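View pics/s_sock.png

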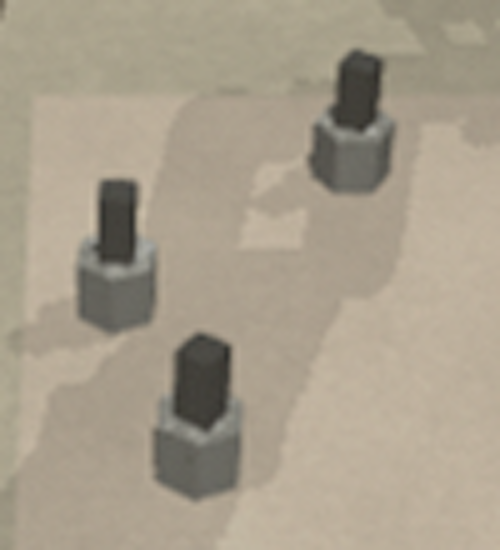

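```bash
cat > fit.py <<'E'
from h import *
from scipy.optimize import minimize
from scipy.spatial import ConvexHull
def prism(poly,z0,z1,cx,cy,yaw):
    c,s=np.cos(yaw),np.sin(yaw); p=np.array(poly)@np.array([[c,s],[-s,c]])+[cx,cy]
    n=len(p); F=[np.c_[p,np.full(n,z1)]]
    for i in range(n):
        j=(i+1)%n; F.append(np.array([[*p[i],z0],[*p[j],z0],[*p[j],z1],[*p[i],z1]]))
    return F
def ngon(n,af,off=None):
    R=af/2/np.cos(np.pi/n); a=np.pi/n+np.arange(n)*2*np.pi/n; return np.c_[R*np.cos(a),R*np.sin(a)]
def box(x0,x1,y0,y1): return np.array([[x0,y0],[x1,y0],[x1,y1],[x0,y1]])
def socket(x,y,yaw,z=0): return [prism(ngon(6,.042),z,z+.038,x,y,yaw),prism(ngon(4,.020),z+.038,z+.08,x,y,yaw)]
def rot(poly,yaw): return poly
def foot(x,y,yaw):
    return [prism(box(-.06,.06,-.077,.19),0,.014,x,y,yaw),
     prism(box(-.045,.045,-.040,-.032),.014,.044,x,y,yaw),
     prism(box(-.045,.045,.032,.040),.014,.044,x,y,yaw)]
S=4
def labels(n,solids,x0,y0,w,h):
    p=P[n];R=cv2.Rodrigues(p["rvec"])[0];cam=-R.T@p["tvec"]
    L=np.zeros((h*S,w*S),np.int32);k=1
    for so in solids:
        for f in so:
            nr=np.cross(f[1]-f[0],f[2]-f[1])
            if nr@(cam-f[0])>0:
                uv=(proj(n,f)-[x0,y0]+.5)*S-.5
                cv2.fillPoly(L,[np.round(uv*16).astype(np.int32)],k,shift=4)
            k+=1
    return L,k
def score(n,img,solids,win):
    x0,y0,w,h=win; L,k=labels(n,solids,x0,y0,w,h)
    up=cv2.resize(img[y0:y0+h,x0:x0+w],None,fx=S,fy=S,interpolation=cv2.INTER_LINEAR).astype(float)
    # render: fit face means, blur like camera
    ren=np.zeros(up.shape);
    fg=L>0; ring=cv2.dilate(fg.astype(np.uint8),np.ones((4*S+1,)*2))>0
    for i in range(k):
        m=(L==i)&ring
        if m.any(): ren[m]=np.median(up[m],axis=0)
    ren=cv2.GaussianBlur(ren,(0,0),S*.7)
    e=np.abs(up-ren)[ring&(np.ones_like(fg))]
    return e.mean()
def fit(fn,imgs,p0,wins,cams,d=(.006,.006,.3)):
    def c(p): return sum(score(n,imgs[n],fn(*p),wins[n]) for n in cams)
    best=None
    for y in p0[2]:
        s=np.array([p0[0],p0[1],y]); sim=np.array([s,s+[d[0],0,0],s+[0,d[1],0],s+[0,0,d[2]]])
        r=minimize(c,s,method="Nelder-Mead",options=dict(initial_simplex=sim,maxiter=150,xatol=1e-4,fatol=1e-3))
        if best is None or r.fun<best.fun: best=r
    return best
def win(n,fn,p,m=8):
    q=np.vstack([proj(n,np.vstack(s)) for s in fn(*p)]); a=q.min(0).astype(int)-m; b=q.max(0).astype(int)+m
    a=np.maximum(a,0); b=np.minimum(b,[639,399]); return (a[0],a[1],b[0]-a[0],b[1]-a[1])
E
cat > run1.py <<'E'
from fit import *
imgs={n:cv2.imread(f"pics/{n}0.png") for n in P}
for g in [(.539,-.035),(.594,-.156),(.467,-.297)]:
    for cams in (["top"],["side"],["top","side"]):
        w={n:win(n,socket,(*g,0)) for n in P}
        r=fit(socket,imgs,(*g,np.radians([0,15,30,45,60,75])),w,cams)
        print(cams,(r.x[:2]*1000).round(1),np.degrees(r.x[2]).round(1),round(r.fun,2))
E
time python3 run1.py
```

```text
['top'] [540.9 -40.7] 5.8 11.7
['side'] [542.5 -31.2] 60.7 10.08
['top', 'side'] [542.4 -31.3] 63.6 24.04
['top'] [ 594.5 -158.7] -1.8 10.75
['side'] [ 594.9 -158.8] -0.8 12.96
['top', 'side'] [ 594.6 -158.9] -1.8 23.91
['top'] [ 467.  -293.9] 89.7 11.18
['side'] [ 467.  -304.1] 33.9 11.96
['top', 'side'] [ 467.  -304.7] 33.5 22.31
real	0m58.087s
user	0m52.905s
sys	0m4.274s
```

```bash
cat > ov.py <<'E'
from fit import *
def overlay(src,n,fn,ps,dst,x0,y0,x1,y1,s):
    im=cv2.imread(src)[y0:y1,x0:x1]; im=cv2.resize(im,None,fx=s,fy=s,interpolation=cv2.INTER_CUBIC)
    im=np.clip(im.astype(float)*1.6,0,255).astype(np.uint8)
    cam=P[n];R=cv2.Rodrigues(cam["rvec"])[0];cc=-R.T@cam["tvec"]
    for p in ps:
        for so in fn(*p):
            for f in so:
                nr=np.cross(f[1]-f[0],f[2]-f[1])
                if nr@(cc-f[0])>0:
                    uv=(proj(n,f)-[x0,y0]+.5)*s-.5
                    cv2.polylines(im,[np.round(uv).astype(np.int32)],True,(0,0,255),1)
    cv2.imwrite(dst,im)
E
python3 - <<'E'
from ov import *
d=np.radians
ps=[(.5425,-.0325,d(63)),(.5946,-.1588,d(-1.5)),(.467,-.302,d(33.7))]
overlay("pics/top0.png","top",socket,ps,"pics/ot1.png",315,185,445,270,6)
overlay("pics/side0.png","side",socket,ps,"pics/os1.png",305,115,405,225,5)
E
```

```text
(no output)
```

View pics/ot1.png

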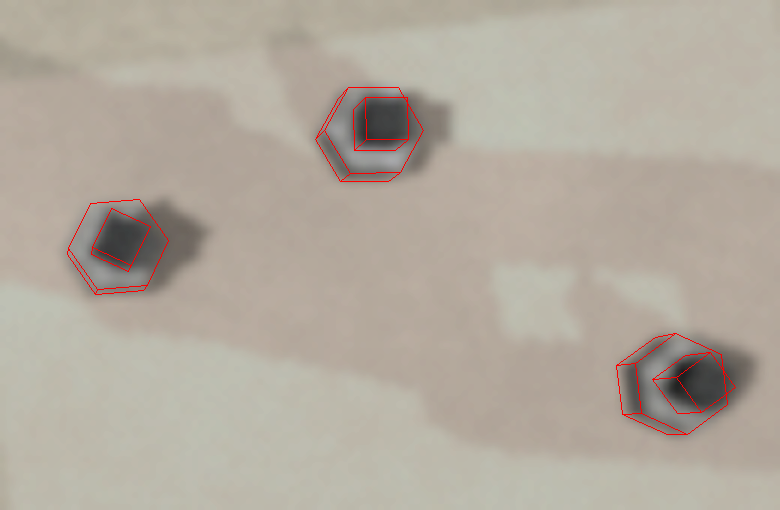

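View pics/os1.png

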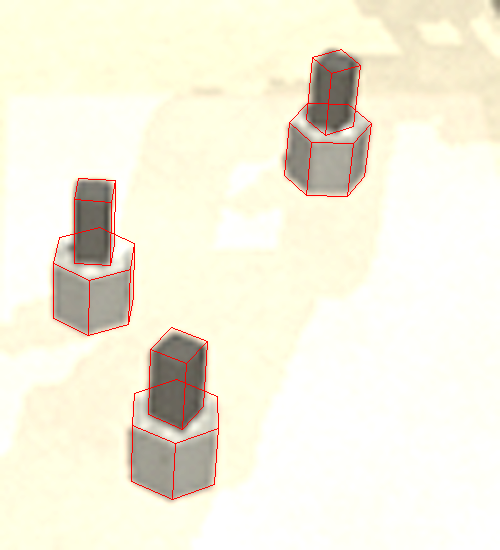

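```bash
sed -i 's/e=np.abs(up-ren)\[ring&(np.ones_like(fg))\]/d=np.abs(up-ren).mean(2); d=np.where(fg,np.minimum(d,60),np.minimum(d,20)); e=d[ring]/; s/S\*.7)/S*{"top":1.2,"side":.7}[n])/' fit.py
cat > run1.py <<'E'
from fit import *
imgs={n:cv2.imread(f"pics/{n}0.png") for n in P}
d=np.radians
for g in [(.5425,-.0325,63),(.5946,-.1588,-1.5),(.467,-.302,33.7)]:
    for cams in (["top"],["side"],["top","side"]):
        w={n:win(n,socket,(*g[:2],0)) for n in P}
        r=fit(socket,imgs,(*g[:2],d([g[2]-8,g[2]])),w,cams,d=(.003,.003,.15))
        print(cams,(r.x[:2]*1000).round(1),np.degrees(r.x[2]).round(1),round(r.fun,2))
E
time python3 run1.py
```

```text
['top'] [541.3 -40.1] 92.1 10.81
['side'] [542.5 -31.4] 60.3 6.42
['top', 'side'] [542.4 -31.7] 61.1 18.98
['top'] [ 594.4 -160.5] 3.7 10.18
['side'] [ 595.2 -158.9] 0.5 8.15
['top', 'side'] [ 595.  -158.5] -0.5 18.78
['top'] [ 467.1 -306. ] 36.6 9.9
['side'] [ 467.1 -303.9] 34.3 8.52
['top', 'side'] [ 467.  -304.9] 34.4 18.62
real	0m16.902s
user	0m15.897s
sys	0m1.511s
```

```bash
cat > run2.py <<'E'
from ov import *
imgs={n:cv2.imread(f"pics/{n}0.png") for n in P}
d=np.radians
def f2(x,y,yaw): return foot(x,y,yaw)
# initial yaw: +y axis of the nut toward post
a=back("top",[[262,242],[210,252]],.03); v=a[1]-a[0]; y0=np.arctan2(-v[0],v[1]); print(np.degrees(y0))
g=(.5,.185)
w={n:win(n,f2,(*g,y0)) for n in P}
res={}
for cams in (["top"],["side"],["top","side"]):
    r=fit(f2,imgs,(*g,[y0]),w,cams,d=(.008,.008,.1)); res[len(cams)]=r.x
    print(cams,(r.x[:2]*1000).round(1),np.degrees(r.x[2]).round(1),round(r.fun,2))
def full(x,y,yaw):
    return foot(x,y,yaw)+[prism(ngon(6,.030),.017,.030,x,y,yaw),prism(ngon(24,.018),.033,.041,x,y,yaw)]
overlay("pics/top0.png","top",full,[res[2]],"pics/ot2.png",190,205,300,285,7)
overlay("pics/side0.png","side",full,[res[2]],"pics/os2.png",310,235,410,310,8)
E
time python3 run2.py
```

```text
9.456010575115155
['top'] [499.7 176.8] 8.3 8.49
['side'] [501.8 184.4] 8.5 11.96
['top', 'side'] [501.1 183.4] 8.6 21.36
real	0m26.337s
user	0m23.182s
sys	0m4.234s
```

View pics/ot2.png

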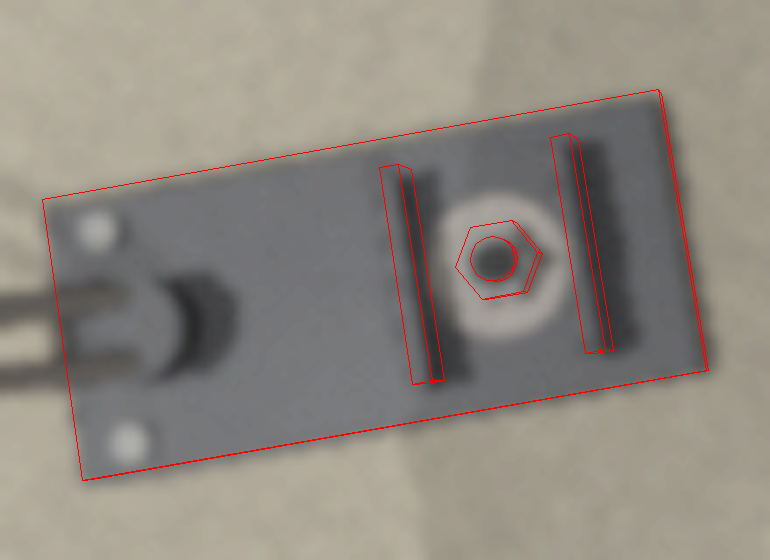

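View pics/os2.png

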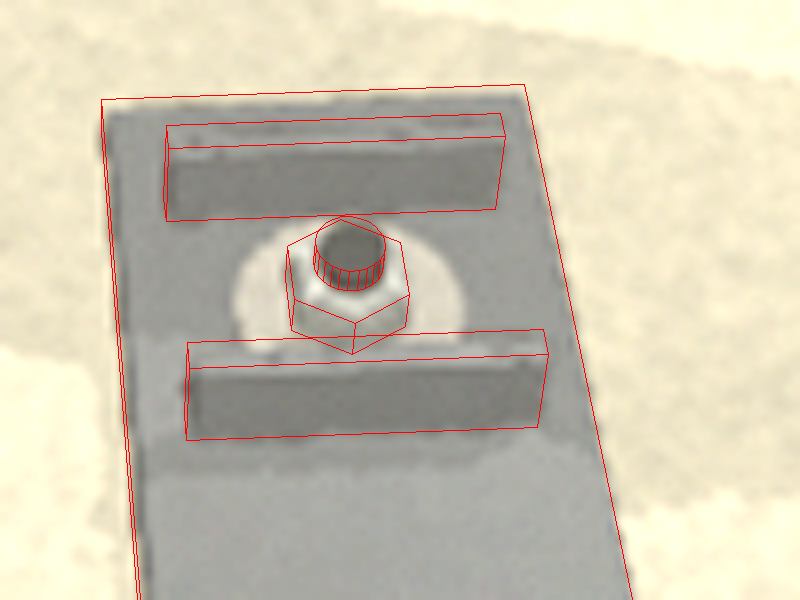

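```bash
cat > plan.py <<'E'
from h import *
from scipy.spatial.transform import Rotation as Ro
def st():
    o=robot.get_obs(); R=Ro.from_quat(o["tool_rot"]).as_matrix(); return o,np.array(o["position"]),R
def plan(x,y,z,yaw=None):
    """TCP target, jaw axis yaw deg (mod 180). prints tool-frame shift (units 100mm) and turn"""
    o,p,R=st(); cur=np.degrees(np.arctan2(R[1,2],R[0,2]))
    t=np.array([x,y,z])
    dy=0 if yaw is None else (yaw-cur+90)%180-90
    # level: rotate tool y to down, then yaw
    Rt=np.column_stack([np.zeros(3),[0,0,-1],[np.cos(np.radians(cur+dy)),np.sin(np.radians(cur+dy)),0]]); Rt[:,0]=np.cross(Rt[:,1],Rt[:,2])
    rv=Ro.from_matrix(R.T@Rt).as_rotvec()/np.pi
    print("t",round(o["time"],2),"pos",p.round(4),"jaw",cur.round(2),"q6",o["q"][5].round(2),"tiltdown",R[:,1].round(4))
    print("shift(tool,pre-turn) x100mm",(R.T@(t-p)*10).round(4),"shift in target frame",(Rt.T@(t-p)*10).round(4),"turn",rv.round(4),"deg",round(dy,1), "F",np.round(o["ft_force"],1))
E
python3 - <<'E'
from plan import *
plan(.5425,-.033,.2,62)
plan(.5425,-.033,.2,-28)
E
```

```text
t 0.1 pos [ 0.1911 -0.5944  0.2467] jaw -72.19 q6 -0.18 tiltdown [-2.0e-04  1.9e-03 -1.0e+00]
shift(tool,pre-turn) x100mm [-5.0628  0.4767 -4.2696] shift in target frame [-0.467   0.4669 -6.607 ] turn [6.000e-04 2.545e-01 1.000e-04] deg -45.8 F [-0.7 -0.4  0. ]
t 0.1 pos [ 0.1911 -0.5944  0.2467] jaw -72.19 q6 -0.18 tiltdown [-2.0e-04  1.9e-03 -1.0e+00]
shift(tool,pre-turn) x100mm [-5.0628  0.4767 -4.2696] shift in target frame [-6.607   0.4669  0.467 ] turn [ 0.0005 -0.2455 -0.0003] deg 44.2 F [-0.7 -0.4  0. ]
```

{"api": "play_rows", "payload": {
  "series": [
    [1,-0.12,0.01,-0.1,0,0,0],
    [1,-0.24,0.02,-0.2,0,0,0],
    [1,-0.24,0.02,-0.2,0,0,0],
    [1,-0.24,0.02,-0.2,0,0,0],
    [1,-0.24,0.02,-0.2,0,0,0],
    [1,-0.24,0.02,-0.2,0,0,0],
    [1,-0.24,0.02,-0.2,0,0,0],
    [1,-0.24,0.02,-0.2,0,0,0],
    [1,-0.24,0.02,-0.2,0,0,0],
    [1,-0.24,0.02,-0.2,0,0,0],
    [1,-0.24,0.02,-0.2,0,0,0],
    [1,-0.24,0.02,-0.2,0,0,0]
  ],
  "grip_force": 30
}}

```text
time: 1.1
position: [0.384, -0.2901, 0.2242]
tool_rot: [-0.109, 0.699, -0.698, 0.109]
ft_force: [0.5, 0.6, 0.0]
grip_width: 0.087
```

{"api": "play_rows", "payload": {
  "series": [
    [1,-0.24,0.02,-0.2,0,0,0],
    [1,-0.24,0.02,-0.2,0,0,0],
    [1,-0.24,0.02,-0.2,0,0,0],
    [1,-0.24,0.02,-0.2,0,0,0],
    [1,-0.24,0.02,-0.2,0,0,0],
    [1,-0.24,0.02,-0.2,0,0,0],
    [1,-0.24,0.02,-0.2,0,0,0],
    [1,-0.24,0.02,-0.2,0,0,0],
    [1,-0.24,0.02,-0.2,0,0,0],
    [1,-0.1,0.02,-0.1,0,0,0],
    [1,0,0,0,0,-0.035,0],
    [1,0,0,0,0,-0.035,0]
  ]
}}

```text
time: 2.1
position: [0.5407, -0.0401, 0.2039]
tool_rot: [-0.188, 0.682, -0.681, 0.188]
ft_force: [1.1, 0.3, 0.0]
grip_width: 0.087
```

{"api": "play_rows", "payload": {
  "series": [
    [1,0,0,0,0,-0.035,0],
    [1,0,0,0,0,-0.035,0],
    [1,0,0,0,0,-0.035,0],
    [1,0,0,0,0,-0.035,0],
    [1,0,0,0,0,-0.035,0],
    [1,0,0,0,0,0,0]
  ]
}}

```text
time: 2.6
position: [0.5403, -0.0415, 0.2042]
tool_rot: [-0.365, 0.606, -0.606, 0.364]
ft_force: [0.6, 0.2, 0.6]
grip_width: 0.087
```

```bash
python3 - <<'E'
from plan import *
plan(.5425,-.033,.2,-28)
E
```

```text
t 2.6 pos [ 0.5403 -0.0415  0.2042] jaw -27.98 q6 0.21 tiltdown [-1.e-03  3.e-04 -1.e+00]
shift(tool,pre-turn) x100mm [-0.0853  0.0417 -0.0206] shift in target frame [-0.0853  0.0417 -0.0206] turn [0.0003 0.0001 0.0001] deg -0.0 F [0.6 0.2 0.6]
```

{"api": "play_rows", "payload": {
  "series": [
    [1,-0.085,0.35,-0.02,0,0,0],
    [1,0,0.35,0,0,0,0],
    [1,0,0,0,0,0,0]
  ]
}}

```text
time: 2.85
position: [0.5386, -0.0319, 0.1291]
tool_rot: [-0.366, 0.61, -0.604, 0.36]
ft_force: [-0.4, -0.4, -0.2]
grip_width: 0.0868
```

```bash
python3 - <<'E'
from plan import *
plan(.5425,-.033,.069,-28)
for n in P: cv2.imwrite(f"pics/{n}1.png",eyes.camera(n)[:,:,::-1])
crop("pics/top1.png","pics/t1.png",270,170,400,270,6)
crop("pics/side1.png","pics/s1.png",280,110,400,220,5)
E
```

```text
t 2.85 pos [ 0.5386 -0.0319  0.1291] jaw -28.23 q6 0.23 tiltdown [-0.0124  0.0033 -0.9999]
shift(tool,pre-turn) x100mm [-0.0107  0.6004  0.0465] shift in target frame [-0.0088  0.601   0.039 ] turn [ 0.004  -0.0013  0.0009] deg 0.2 F [-0.4 -0.4 -0.2]
```

View pics/s1.png

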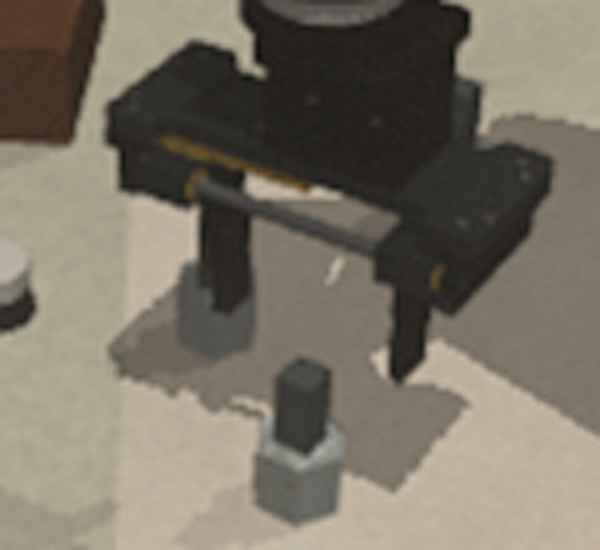

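View pics/t1.png

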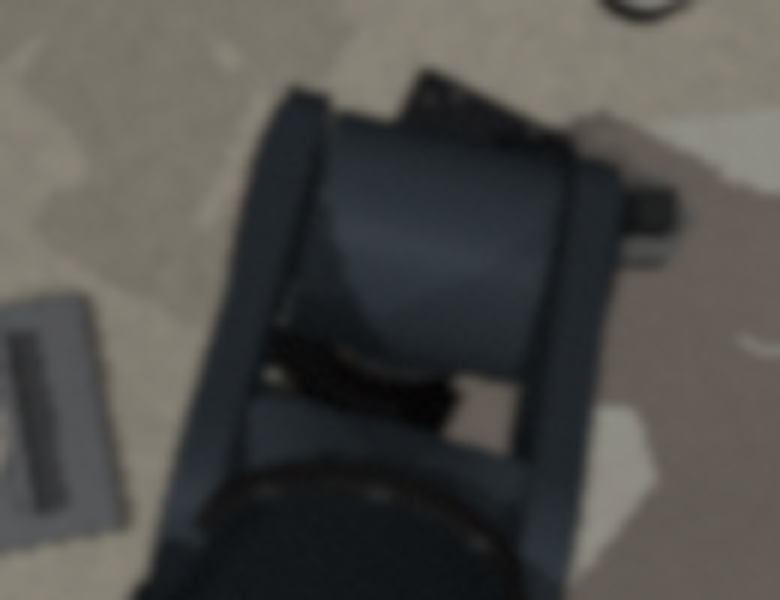

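{"api": "play_rows", "payload": {
  "series": [
    [1,0,0,0,0,0,0],
    [1,0,0,0,0,0,0]
  ]
}}

```text
time: 3.12
position: [0.5443, -0.0337, 0.1365]
tool_rot: [0.362, -0.606, 0.608, -0.364]
ft_force: [0.3, -0.4, 0.0]
grip_width: 0.0871
```

```bash
python3 - <<'E'
from plan import *
plan(.5425,-.033,.069,-28)
o,p,R=st()
for s in(-1,1): 
  for e in (-1,1): print((proj("side",p+R@[e*.0095,.025,s*.0435])-[280,110])*5+2)
E
```

```text
t 3.12 pos [ 0.5443 -0.0337  0.1365] jaw -28.14 q6 0.22 tiltdown [ 0.0038 -0.001  -1.    ]
shift(tool,pre-turn) x100mm [ 0.0032  0.675  -0.0215] shift in target frame [ 0.0025  0.6751 -0.0189] turn [-0.0012 -0.0008 -0.0003] deg 0.1 F [ 0.3 -0.4  0. ]
[[371.65431611 359.59985274]]
[[392.08536933 338.43011128]]
[[214.44850144 295.40228699]]
[[235.99236362 275.80276385]]
```

{"api": "play_rows", "payload": {
  "series": [
    [1,0,0.1,-0.02,0,0,0],
    [1,0,0.12,0,0,0,0],
    [1,0,0.12,0,0,0,0],
    [1,0,0.12,0,0,0,0],
    [1,0,0.1,0,0,0,0],
    [1,0,0.06,0,0,0,0],
    [1,0,0.05,0,0,0,0],
    [1,0,0,0,0,0,0],
    [1,0,0,0,0,0,0]
  ]
}}

```text
time: 3.87
position: [0.5414, -0.0323, 0.0678]
tool_rot: [0.364, -0.606, 0.607, -0.364]
ft_force: [0.8, -0.5, -0.5]
grip_width: 0.0868
```

```bash
python3 - <<'E'
from plan import *
plan(.5425,-.033,.069,-28)
for n in ["side"]: cv2.imwrite(f"pics/{n}2.png",eyes.camera(n)[:,:,::-1])
crop("pics/side2.png","pics/s2.png",280,110,400,220,5)
E
```

```text
t 3.87 pos [ 0.5414 -0.0323  0.0678] jaw -28.1 q6 0.22 tiltdown [ 5.e-04 -1.e-04 -1.e+00]
shift(tool,pre-turn) x100mm [ 0.0008 -0.0116  0.0128] shift in target frame [ 0.0008 -0.0116  0.0128] turn [-0.0002 -0.0006 -0.    ] deg 0.1 F [ 0.8 -0.5 -0.5]
```

View pics/s2.png

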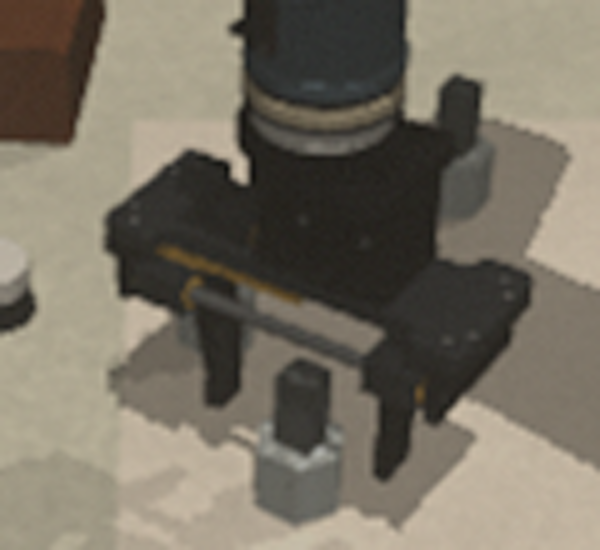

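{"api": "play_rows", "payload": {
  "series": [
    [0,0,0,0,0,0,0],
    [0,0,0,0,0,0,0],
    [0,0,0,0,0,0,0],
    [0,0,0,0,0,0,0],
    [0,0,0,0,0,0,0],
    [0,0,0,0,0,0,0],
    [0,0,0,0,0,0,0],
    [0,0,0,0,0,0,0]
  ],
  "grip_force": 30
}}

```text
time: 4.58
position: [0.5411, -0.0322, 0.0676]
tool_rot: [-0.364, 0.606, -0.606, 0.364]
ft_force: [0.2, 0.7, 0.7]
grip_width: 0.0415
```

{"api": "play_rows", "payload": {
  "series": [
    [0,0,0,0,0,0,0],
    [0,0,0,0,0,0,0],
    [0,0,0,0,0,0,0],
    [0,0,0,0,0,0,0],
    [0,0,0,0,0,0,0],
    [0,0,0,0,0,0,0]
  ]
}}

```text
time: 5.08
position: [0.5416, -0.0324, 0.0676]
tool_rot: [0.363, -0.606, 0.607, -0.364]
ft_force: [1.7, -0.4, -0.8]
grip_width: 0.02
```

{"api": "play_rows", "payload": {
  "series": [
    [0,0,-0.1,0,0,0,0],
    [0,0,-0.2,0,0,0,0],
    [0,0,-0.2,0,0,-0.037,0],
    [0,0,-0.1,0,0,0,0],
    [0,0,0,0,0,0,0]
  ]
}}

```text
time: 5.5
position: [0.5422, -0.0324, 0.1299]
tool_rot: [0.397, -0.584, 0.586, -0.399]
ft_force: [0.3, -0.2, -3.4]
grip_width: 0.0196
```

```bash
python3 - <<'E'
from plan import *
plan(.501,.183,.128,-21.4)
E
```

```text
t 5.5 pos [ 0.5422 -0.0324  0.1299] jaw -21.57 q6 0.11 tiltdown [ 0.004 -0.001 -1.   ]
shift(tool,pre-turn) x100mm [-1.8517  0.0148 -1.1751] shift in target frame [-1.8553  0.0186 -1.1694] turn [-0.0013 -0.001  -0.0002] deg 0.2 F [ 0.3 -0.2 -3.4]
```

{"api": "play_rows", "payload": {
  "series": [
    [0,-0.08,0,-0.05,0,0,0],
    [0,-0.17,0,-0.107,0,0,0],
    [0,-0.22,0,-0.14,0,0,0],
    [0,-0.22,0,-0.14,0,0,0],
    [0,-0.22,0,-0.14,0,0,0],
    [0,-0.22,0,-0.14,0,0,0],
    [0,-0.22,0,-0.14,0,0,0],
    [0,-0.22,0,-0.14,0,0,0],
    [0,-0.17,0,-0.107,0,0,0],
    [0,-0.115,0,-0.067,0,0,0],
    [0,0,0,0,0,0,0],
    [0,0,0,0,0,0,0]
  ]
}}

```text
time: 6.5
position: [0.4983, 0.184, 0.1264]
tool_rot: [-0.4, 0.584, -0.584, 0.398]
ft_force: [-0.5, -0.5, -2.6]
grip_width: 0.02
```

{"api": "play_rows", "payload": {
  "series": [
    [0,0,0,0,0,0,0],
    [0,0,0,0,0,0,0],
    [0,0,0,0,0,0,0]
  ]
}}

```text
time: 6.75
position: [0.5, 0.1824, 0.1273]
tool_rot: [-0.398, 0.585, -0.585, 0.398]
ft_force: [-1.2, 0.7, -2.7]
grip_width: 0.0199
```

```bash
python3 - <<'E'
from ov import *
from plan import *
plan(.501,.183,.128,-21.4)
o,p,R=st()
for n in P: cv2.imwrite(f"pics/{n}3.png",eyes.camera(n)[:,:,::-1])
fn=lambda x,y,w:socket(x,y,w,p[2]-.0676)+[prism(ngon(24,.018),.033,.041,.501,.183,0)]
ps=[(p[0],p[1],np.arctan2(R[1,2],R[0,2]))]
overlay("pics/side3.png","side",fn,ps,"pics/s3.png",310,210,410,310,6)
overlay("pics/top3.png","top",fn,ps,"pics/t3.png",200,180,330,285,6)
E
```

```text
t 6.75 pos [0.5    0.1824 0.1273] jaw -21.53 q6 0.52 tiltdown [-6.e-04 -2.e-04 -1.e+00]
shift(tool,pre-turn) x100mm [-0.0098 -0.007   0.0071] shift in target frame [-0.0097 -0.007   0.0071] turn [ 0.0002 -0.0007  0.0001] deg 0.1 F [-1.2  0.7 -2.7]
```

View pics/s3.png

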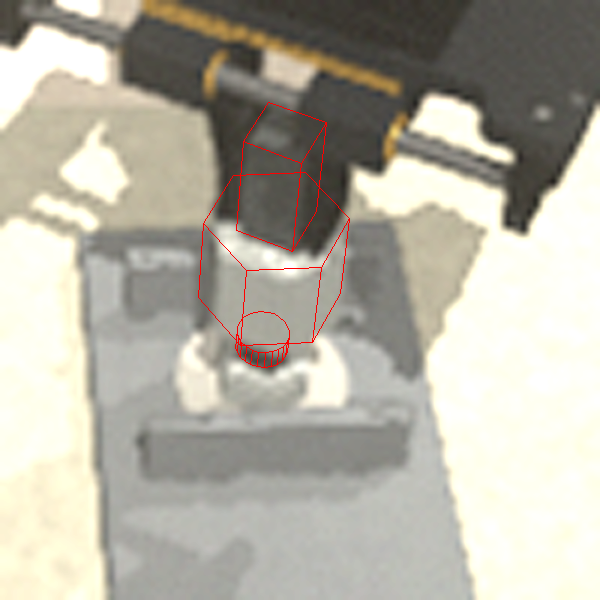

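View pics/t3.png

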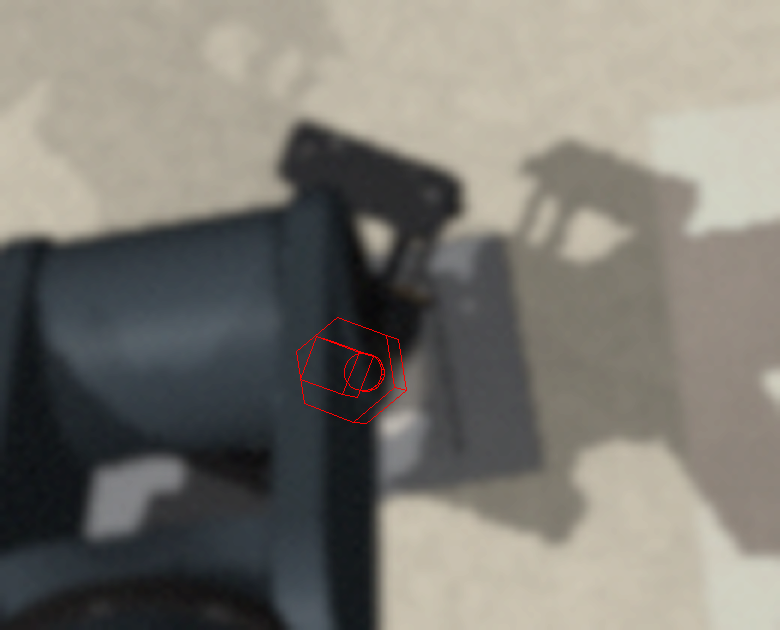

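```bash
cat > run3.py <<'E'
from ov import *
def full(x,y,yaw):
    yaw=yaw
    return [prism(box(-.06,.06,-.077,.19),0,.014,x,y,yaw),
     prism(box(-.045,.045,-.040,-.032),.014,.044,x,y,yaw),
     prism(ngon(32,.05),.014,.017,x,y,yaw),
     prism(ngon(6,.030),.017,.030,x,y,yaw),prism(ngon(6,.028),.030,.033,x,y,yaw),prism(ngon(24,.018),.033,.041,x,y,yaw),
     prism(box(-.045,.045,.032,.040),.014,.044,x,y,yaw)]
if __name__=="__main__":
    imgs={n:cv2.imread(f"pics/{n}0.png") for n in P}
    W={"side":(320,238,75,75),"top":(230,210,65,70)}
    for n in P:
      for ys in [[.15]]:
        r=fit(full,imgs,(.501,.184,ys),W,[n],d=(.004,.004,.05))
        print(n,(r.x[:2]*1000).round(1),np.degrees(r.x[2]).round(1),round(r.fun,2))
        x0,y0,w,h=W[n]
        overlay(f"pics/{n}0.png",n,full,[r.x],f"pics/o_{n}.png",x0,y0,x0+w,y0+h,8)
    # held socket
    img={"side":cv2.imread("pics/side3.png")}
    for z in (.0590,.0597,.0604):
      body=lambda x,y,yaw:[prism(ngon(6,.042),z,z+.038,x,y,np.radians(8.5))]
      W2={"side":win("side",body,(.5,.182,0),8)}
      r=fit(body,img,(.5,.182,[0]),W2,["side"],d=(.004,.004,.1))
      print("held",z,(r.x[:2]*1000).round(1),round(r.fun,2))
    overlay("pics/side3.png","side",body,[r.x],"pics/o_h.png",320,225,395,300,8)
E
python3 run3.py
```

```text
side [501.  185.8] 8.8 5.29
top [499.6 177.7] 9.0 7.27
held 0.059 [498.  171.1] 11.99
held 0.0597 [498.1 171.8] 11.99
held 0.0604 [498.  172.8] 11.96
```

View pics/o_side.png

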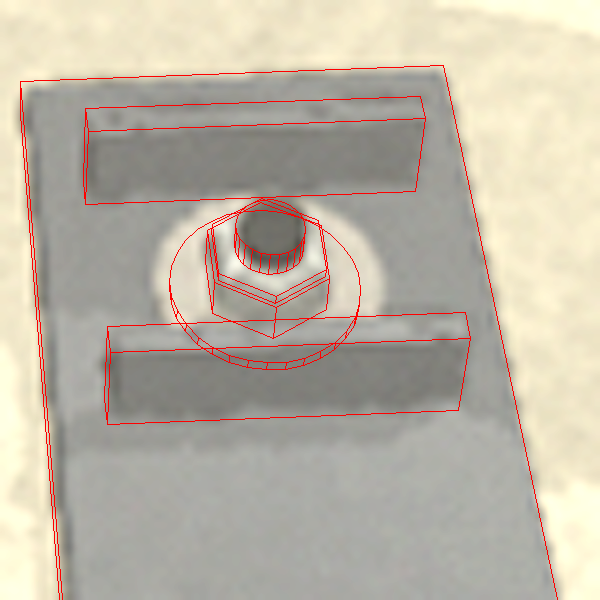

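View pics/o_h.png

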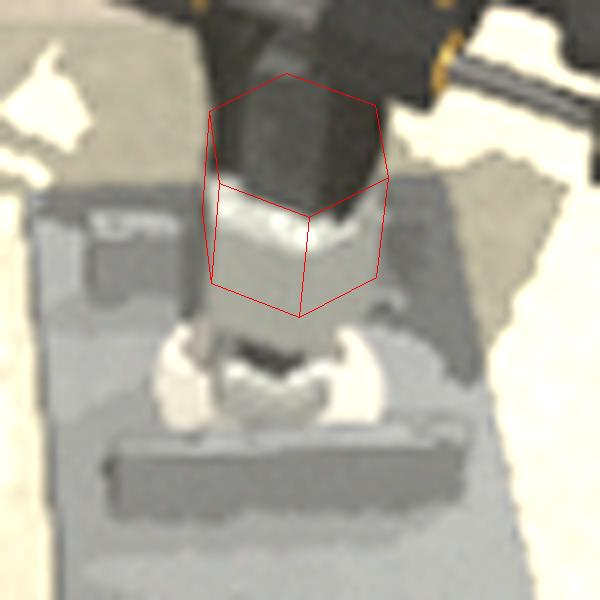

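View pics/o_top.png

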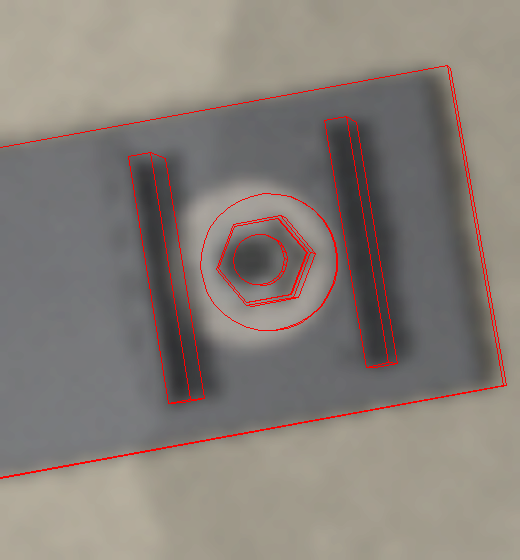

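```bash
python3 - <<'E'
from run3 import *
z=.0597
body=lambda x,y,yaw:socket(x,y,yaw,z)
overlay("pics/side3.png","side",body,[(.5,.1824,np.radians(68.5))],"pics/o_h.png",330,220,385,290,8)
overlay("pics/side3.png","side",body,[],"pics/o_h2.png",330,220,385,290,8)
a=cv2.imread("pics/o_h.png");b=cv2.imread("pics/o_h2.png");
cv2.imwrite("pics/o_hh.png",cv2.resize(np.hstack([a,b]),(800,509)))
E
```

```text
(no output)
```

View pics/o_hh.png

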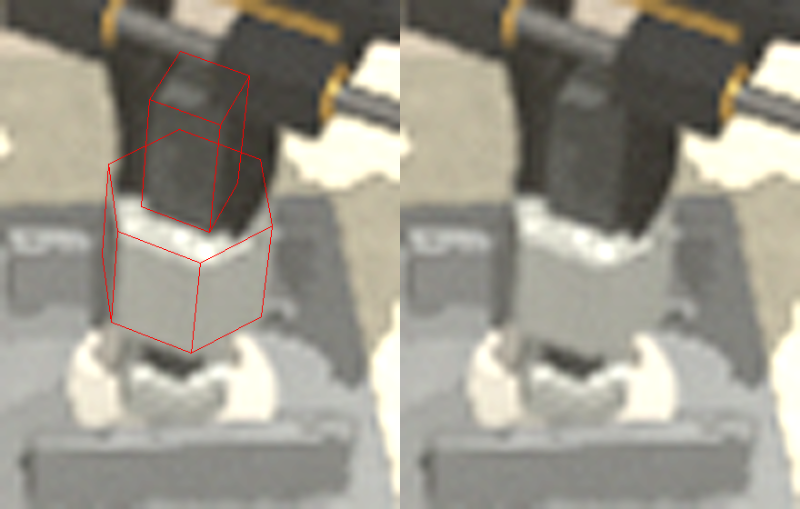

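```bash
cat > edge.py <<'E'
from ov import *
from scipy.ndimage import map_coordinates
def segcost(n,img,segs,refs=None):
    g=cv2.cvtColor(img,cv2.COLOR_BGR2GRAY).astype(float); g=cv2.GaussianBlur(g,(0,0),.5)
    tot=[]
    for a,b in segs:
        uv=proj(n,[a,b]); t=np.linspace(.1,.9,25)[:,None]; q=uv[0]*(1-t)+uv[1]*t
        d=uv[1]-uv[0]; nn=np.array([-d[1],d[0]])/np.linalg.norm(d)
        s=lambda o: map_coordinates(g,[(q+o*nn)[:,1],(q+o*nn)[:,0]],order=1)
        tot.append(np.mean(s(.7)-s(-.7)))
    return np.array(tot)
E
python3 - <<'E'
from edge import *
img=cv2.imread("pics/side3.png")
z=.0597;yaw=np.radians(68.5)
def corners(x,y,zz):
    f=prism(ngon(6,.042),z,zz,x,y,yaw)[0]; return f
# order corners by image x of bottom; pick front ones
c=corners(.5,.1824,z); uv=proj("side",c); idx=np.argsort(-uv[:,1]); print(uv.round(1), idx)
f=idx[0]; 
nb=[(f-1)%6,(f+1)%6]; 
xs=np.arange(-4,4.1,1)*1e-3
for name in ("bottom","top","vert"):
    print(name)
    for dy in xs:
        row=[]
        for dx in xs:
            b=corners(.5+dx,.1824+dy,z); t=corners(.5+dx,.1824+dy,z+.038)
            seg={"bottom":[(b[f],b[nb[0]]),(b[f],b[nb[1]])],"top":[(t[f],t[nb[0]]),(t[f],t[nb[1]])],"vert":[(b[nb[0]],t[nb[0]]),(b[nb[1]],t[nb[1]]),(b[f],t[f])]}[name]
            row.append("/".join(f"{v:.0f}" for v in segcost("side",img,seg)))
        print(f"{dy*1e3:.0f}",row)
E
```

```text
[[355.8 268.1]
 [365.4 263. ]
 [363.9 253.9]
 [353.1 249.8]
 [343.6 254.6]
 [344.8 263.8]] [0 5 1 4 2 3]
bottom
-4 ['-0/-0', '-0/-0', '-0/-0', '0/0', '1/0', '1/0', '2/0', '3/0', '3/0']
-3 ['0/2', '0/1', '1/1', '2/1', '2/0', '3/0', '4/0', '4/0', '4/0']
-2 ['2/5', '3/4', '4/2', '5/2', '6/1', '6/0', '7/0', '7/0', '7/0']
-1 ['5/8', '6/6', '8/5', '9/3', '10/2', '11/1', '11/0', '11/-0', '10/-0']
0 ['10/10', '11/9', '13/7', '14/6', '15/4', '15/2', '15/0', '14/-1', '12/-1']
1 ['16/11', '17/10', '19/9', '19/8', '19/5', '19/3', '17/1', '15/-1', '13/-2']
2 ['22/11', '23/11', '23/10', '23/9', '22/7', '20/4', '18/2', '15/-1', '11/-3']
3 ['25/12', '26/11', '25/11', '24/10', '21/8', '18/6', '15/3', '11/-0', '7/-3']
4 ['25/13', '25/13', '23/12', '20/11', '17/10', '13/7', '9/4', '5/0', '1/-3']
top
-4 ['-9/16', '-5/20', '-2/23', '1/27', '4/30', '7/33', '10/33', '12/32', '14/29']
-3 ['0/10', '3/14', '5/18', '7/22', '9/26', '12/29', '14/31', '16/31', '17/30']
-2 ['7/2', '9/7', '10/12', '12/16', '14/20', '16/24', '18/27', '19/28', '19/28']
-1 ['13/-5', '14/-1', '15/4', '17/8', '18/13', '19/18', '20/21', 
[... 721 characters left out ...]
5/-0', '22/-11/-0', '15/-6/0', '5/-3/1', '-1/-2/1', '-6/-2/0']
-1 ['6/-7/1', '12/-11/0', '19/-15/-0', '23/-15/-0', '21/-12/-0', '15/-6/0', '5/-3/1', '-1/-2/1', '-7/-3/-0']
0 ['6/-6/1', '12/-11/1', '19/-14/0', '22/-15/-0', '21/-12/-0', '14/-7/0', '5/-3/1', '-1/-2/0', '-7/-3/-0']
1 ['6/-6/1', '11/-10/1', '18/-14/0', '22/-15/-0', '20/-12/-0', '14/-7/0', '6/-3/1', '-1/-2/0', '-7/-3/-0']
2 ['6/-5/1', '11/-9/1', '17/-13/0', '21/-15/-0', '20/-13/-0', '14/-8/0', '6/-4/1', '-1/-2/1', '-7/-3/0']
3 ['5/-4/2', '11/-9/1', '17/-13/0', '21/-15/-1', '20/-13/-0', '14/-8/0', '6/-4/1', '-0/-2/1', '-7/-3/0']
4 ['5/-3/2', '10/-8/2', '16/-12/0', '20/-14/-1', '19/-13/-0', '14/-9/0', '7/-4/1', '-0/-2/1', '-7/-2/1']
```

```bash
python3 - <<'E'
from edge import *
img=cv2.imread("pics/side0.png")
def W(x,y,yaw,pts): 
    c,s=np.cos(yaw),np.sin(yaw); return [np.array([x+c*a-s*b,y+s*a+c*b,z]) for a,b,z in pts]
def segs(x,y,yaw):
    q=lambda *p: tuple(W(x,y,yaw,p))
    h=.015;r=h/np.cos(np.pi/6)
    return {"ycheekNearBot":q((-.045,.040,.014),(.045,.040,.014)),"ycheekNearTop":q((-.045,.040,.044),(.045,.040,.044)),
     "ycheekFarTop":q((-.045,-.032,.044),(.045,-.032,.044)),"ycheekFarBot":q((-.045,-.032,.014),(.045,-.032,.014)),"yplateEnd":q((-.06,-.077,.014),(.06,-.077,.014)),
     "xcheekNL":q((.045,.040,.014),(.045,.040,.044)),"xcheekNR":q((-.045,.040,.014),(-.045,.040,.044)),
     "xcheekFL":q((.045,-.032,.014),(.045,-.032,.044)),"xcheekFR":q((-.045,-.032,.014),(-.045,-.032,.044)),
     "xplateL":q((.06,-.06,.014),(.06,.12,.014)),"xplateR":q((-.06,-.06,.014),(-.06,.12,.014)),
     "xnutL":q((h,h*np.tan(np.pi/6),.017),(h,h*np.tan(np.pi/6),.030)),"xnutR":q((-h,h*np.tan(np.pi/6),.017),(-h,h*np.tan(np.pi/6),.030))}
yaw=np.radians(8.7)
d=np.arange(-5,5.1,.25)*1e-3
ref=(.501,.1845)
for k in segs(*ref,yaw):
    v=np.array([segcost("side",img,[segs(ref[0]+(t if k[0]=="x" else 0),ref[1]+(t if k[0]=="y" else 0),yaw)[k]])[0] for t in d])
    i=[j for j in range(1,len(v)-1) if abs(v[j])>=abs(v[j-1]) and abs(v[j])>=abs(v[j+1]) and abs(v[j])>4]
    print(k,[(d[j]*1e3,round(v[j],1)) for j in i])
# stud/washer
g=cv2.cvtColor(img,cv2.COLOR_BGR2GRAY)
th=np.linspace(0,2*np.pi,40)
def ell(x,y,z,r,nx=None): return proj("side",np.c_[x+r*np.cos(th),y+r*np.sin(th),np.full(40,z)])
from scipy.ndimage import map_coordinates
gf=cv2.GaussianBlur(g.astype(float),(0,0),.4)
best=[]
for dx in np.arange(-3,3.1,.5):
  for dy in np.arange(-3,3.1,.5):
    o=ell(ref[0]+dx/1e3,ref[1]+dy/1e3,.041,.0105);i=ell(ref[0]+dx/1e3,ref[1]+dy/1e3,.041,.0075)
    s=lambda q:map_coordinates(gf,[q[:,1],q[:,0]],order=1)
    best.append((np.mean(s(o)-s(i)),dx,dy))
print(sorted(best)[-6:])
E
```

```text
ycheekNearBot [(np.float64(-0.25), np.float64(-10.4))]
ycheekNearTop [(np.float64(1.75), np.float64(18.1))]
ycheekFarTop [(np.float64(-4.0), np.float64(-5.2)), (np.float64(2.2500000000000004), np.float64(12.4))]
ycheekFarBot [(np.float64(-0.5), np.float64(-11.7))]
yplateEnd [(np.float64(1.75), np.float64(28.6))]
xcheekNL [(np.float64(-3.5), np.float64(5.0)), (np.float64(0.75), np.float64(-20.1))]
xcheekNR [(np.float64(-0.75), np.float64(10.5))]
xcheekFL [(np.float64(-2.75), np.float64(5.3)), (np.float64(1.5), np.float64(-16.2))]
xcheekFR [(np.float64(-0.5), np.float64(9.1))]
xplateL [(np.float64(-4.25), np.float64(-11.2)), (np.float64(0.25), np.float64(38.2))]
xplateR [(np.float64(-0.75), np.float64(-30.4))]
xnutL [(np.float64(1.0), np.float64(-28.2))]
xnutR [(np.float64(-0.75), np.float64(23.4))]
[(np.float64(28.588201044990296), np.float64(0.0), np.float64(2.5)), (np.float64(29.035343383493842), np.float64(-1.0), np.float64(2.5)), (np.float64(29.745446494461913), np.float64(-0.5), np.float64(2.5)), (np.float64(30.385820796890254), np.float64(0.0), np.float64(3.0)), (np.float64(30.479342135931727), np.float64(-1.0), np.float64(3.0)), (np.float64(31.38338267206668), np.float64(-0.5), np.float64(3.0))]
```

```bash
python3 - <<'E'
from plan import *
plan(.502,.1842,.1046,-21.3)
E
```

```text
t 6.85 pos [0.5001 0.1825 0.1275] jaw -21.52 q6 0.52 tiltdown [-2.e-04 -1.e-04 -1.e+00]
shift(tool,pre-turn) x100mm [-0.0232  0.2289  0.0113] shift in target frame [-0.0231  0.2289  0.0114] turn [ 0.     -0.0012  0.    ] deg 0.2 F [-0.2  0.3 -2. ]
```

{"api": "play_rows", "payload": {
  "series": [
    [0,-0.023,0,0.011,0,-0.001,0],
    [0,0,0.04,0,0,0,0],
    [0,0,0.07,0,0,0,0],
    [0,0,0.07,0,0,0,0],
    [0,0,0.04,0,0,0,0],
    [0,0,0,0,0,0,0],
    [0,0,0,0,0,0,0]
  ]
}}

```text
time: 7.43
position: [0.5014, 0.1849, 0.1049]
tool_rot: [-0.4, 0.584, -0.583, 0.399]
ft_force: [-0.5, 1.0, -2.3]
grip_width: 0.0194
```

```bash
python3 - <<'E'
from plan import *
plan(.502,.1842,.1006,-21.3)
E
```

```text
t 7.43 pos [0.5014 0.1849 0.1049] jaw -21.25 q6 0.52 tiltdown [-1.4e-03 -2.0e-04 -1.0e+00]
shift(tool,pre-turn) x100mm [0.0043 0.043  0.0086] shift in target frame [0.0043 0.043  0.0085] turn [0.0004 0.0003 0.0002] deg -0.0 F [-0.5  1.  -2.3]
```

{"api": "play_rows", "payload": {
  "series": [
    [0,0.002,0.02,0.004,0,0,0],
    [0,0,0.02,0,0,0,0],
    [0,0,0.01,0,0,0,0],
    [0,0,0.01,0,0,0,0],
    [0,0,0,0,0,0,0],
    [0,0,0,0,0,0,0]
  ]
}}

```text
time: 7.93
position: [0.502, 0.1845, 0.0995]
tool_rot: [0.399, -0.584, 0.584, -0.399]
ft_force: [-0.1, -2.5, -3.2]
grip_width: 0.0194
```

```bash
python3 - <<'E'
from plan import *
plan(.502,.1842,.1006,-21.3)
print(robot.get_obs()["moment"])
E
```

```text
t 7.93 pos [0.502  0.1845 0.0995] jaw -21.25 q6 0.51 tiltdown [-3.e-04 -2.e-04 -1.e+00]
shift(tool,pre-turn) x100mm [ 0.0024 -0.011   0.0015] shift in target frame [ 0.0024 -0.011   0.0015] turn [0.0001 0.0003 0.0001] deg -0.1 F [-0.1 -2.5 -3.2]
[-0.2318157  -0.06001728 -0.00335813]
```

{"api": "play_rows", "payload": {
  "series": [
    [0,0,0.01,0,0,0,0],
    [0,0,0.01,0,0,0,0],
    [0,0,0.01,0,0,0,0],
    [0,0,0,0,0,0,0]
  ]
}}

```text
time: 8.27
position: [0.502, 0.1846, 0.0972]
tool_rot: [0.399, -0.584, 0.584, -0.399]
ft_force: [-2.1, -0.8, 4.0]
grip_width: 0.0199
```

```bash
python3 - <<'E'
from plan import *
plan(.502,.1842,.1006,-21.3)
print(robot.get_obs()["moment"])
E
```

```text
t 8.27 pos [0.502  0.1846 0.0972] jaw -21.24 q6 0.51 tiltdown [-1.e-04 -2.e-04 -1.e+00]
shift(tool,pre-turn) x100mm [ 0.0037 -0.0341  0.0015] shift in target frame [ 0.0037 -0.0341  0.0015] turn [0.     0.0003 0.0001] deg -0.1 F [-2.1 -0.8  4. ]
[-0.36069172  0.27348903 -0.0230628 ]
```

{"api": "play_rows", "payload": {
  "series": [
    [0,0,0.01,0,0,0,0],
    [0,0,0,0,0,0,0]
  ]
}}

```text
time: 8.43
position: [0.5022, 0.1848, 0.0969]
tool_rot: [0.399, -0.584, 0.584, -0.4]
ft_force: [-2.0, 0.1, 8.2]
grip_width: 0.0198
```

{"api": "play_rows", "payload": {
  "series": [
    [0,0.008,0,-0.0075,0,0,0],
    [0,0,0,0,0,0,0]
  ]
}}

```text
time: 8.6
position: [0.502, 0.1847, 0.097]
tool_rot: [0.398, -0.583, 0.584, -0.4]
ft_force: [-2.0, -0.5, 7.8]
grip_width: 0.0196
```

```bash
python3 - <<'E'
from plan import *
plan(.502,.1842,.1006,-21.3)
print(robot.get_obs()["moment"])
E
```

```text
t 8.6 pos [0.502  0.1847 0.097 ] jaw -21.27 q6 0.51 tiltdown [ 0.0029  0.0011 -1.    ]
shift(tool,pre-turn) x100mm [ 0.0045 -0.0364  0.0017] shift in target frame [ 0.0045 -0.0364  0.0016] turn [-0.0007  0.0002 -0.0007] deg -0.0 F [-2.  -0.5  7.8]
[-0.03686209  0.24177194 -0.01040823]
```

{"api": "play_rows", "payload": {
  "series": [
    [0,0,0,0,0,0,0],
    [0,0,0,0,0,0,0]
  ]
}}

```text
time: 8.77
position: [0.502, 0.1847, 0.097]
tool_rot: [0.398, -0.583, 0.584, -0.4]
ft_force: [-0.8, 0.9, 8.2]
grip_width: 0.0198
```

{"api": "play_rows", "payload": {
  "series": [
    [0,0.004,0,-0.009,0,0,0],
    [0,0,0,0,0,0,0],
    [0,0,0,0,0,0,0]
  ]
}}

```text
time: 9.02
position: [0.5019, 0.1847, 0.097]
tool_rot: [0.398, -0.583, 0.584, -0.401]
ft_force: [-0.5, 0.6, 5.9]
grip_width: 0.0199
```

```bash
python3 - <<'E'
from plan import *
plan(.502,.1842,.1006,-21.3)
print(robot.get_obs()["moment"])
E
```

```text
t 9.02 pos [0.5019 0.1847 0.097 ] jaw -21.26 q6 0.51 tiltdown [ 0.0046  0.0011 -1.    ]
shift(tool,pre-turn) x100mm [ 0.0037 -0.0356  0.0032] shift in target frame [ 0.0038 -0.0356  0.0031] turn [-0.0012  0.0002 -0.0009] deg -0.0 F [-0.5  0.6  5.9]
[-0.06688853  0.0353334   0.03443811]
```

{"api": "play_rows", "payload": {
  "series": [
    [0,0.004,0,-0.009,0,0,0],
    [0,0,0,0,0,0,0],
    [0,0.004,0,-0.009,0,0,0],
    [0,0,0,0,0,0,0],
    [0,0,0,0,0,0,0]
  ]
}}

```text
time: 9.43
position: [0.5014, 0.1846, 0.0971]
tool_rot: [0.397, -0.582, 0.585, -0.402]
ft_force: [2.2, 0.1, 6.4]
grip_width: 0.0195
```

```bash
python3 - <<'E'
from plan import *
plan(.502,.1842,.1006,-21.3)
print(robot.get_obs()["moment"])
E
```

```text
t 9.43 pos [0.5014 0.1846 0.0971] jaw -21.26 q6 0.51 tiltdown [ 0.0079  0.0014 -1.    ]
shift(tool,pre-turn) x100mm [ 0.0014 -0.035   0.0073] shift in target frame [ 0.0016 -0.035   0.007 ] turn [-0.0022  0.0002 -0.0013] deg -0.0 F [2.2 0.1 6.4]
[ 0.00662413 -0.56123899 -0.03438241]
```

{"api": "play_rows", "payload": {
  "series": [
    [0,0,-0.03,0,0,0,0],
    [0,0,0,0,0,0,0],
    [0,0,0,0,0,0,0],
    [0,0,0,0,0,0,0]
  ]
}}

```text
time: 9.77
position: [0.4981, 0.1838, 0.0982]
tool_rot: [0.399, -0.584, 0.584, -0.399]
ft_force: [1.3, -1.3, -2.8]
grip_width: 0.0199
```

```bash
python3 - <<'E'
from plan import *
plan(.502,.1842,.0995,-21.3)
print(robot.get_obs()["moment"])
E
```

```text
t 9.77 pos [0.4981 0.1838 0.0982] jaw -21.24 q6 0.51 tiltdown [-1.e-04 -3.e-04 -1.e+00]
shift(tool,pre-turn) x100mm [-0.0177 -0.0126  0.0345] shift in target frame [-0.0177 -0.0126  0.0345] turn [-0.      0.0003  0.0001] deg -0.1 F [ 1.3 -1.3 -2.8]
[-0.38384146 -0.41346829 -0.02781165]
```

{"api": "play_rows", "payload": {
  "series": [
    [0,-0.006,0,0.018,0,0,0],
    [0,0,0,0,0,0,0],
    [0,0,0.01,0,0,0,0],
    [0,0,0.01,0,0,0,0],
    [0,0,0.01,0,0,0,0],
    [0,0,0,0,0,0,0]
  ]
}}

```text
time: 10.27
position: [0.5, 0.1839, 0.0953]
tool_rot: [0.399, -0.584, 0.584, -0.399]
ft_force: [0.8, -0.4, -2.1]
grip_width: 0.0195
```

```bash
python3 - <<'E'
from plan import *
plan(.502,.1842,.0995,-21.3)
print(robot.get_obs()["moment"])
E
```

```text
t 10.27 pos [0.5    0.1839 0.0953] jaw -21.24 q6 0.51 tiltdown [-1.e-04 -1.e-04 -1.e+00]
shift(tool,pre-turn) x100mm [-0.0103 -0.0423  0.0175] shift in target frame [-0.0103 -0.0423  0.0175] turn [0.     0.0003 0.0001] deg -0.1 F [ 0.8 -0.4 -2.1]
[-0.11275918 -0.21447816 -0.02587403]
```

{"api": "play_rows", "payload": {
  "series": [
    [0,0,0.02,0,0,0,0],
    [0,0,0.02,0,0,0,0],
    [0,0,0.02,0,0,0,0],
    [0,0,0.02,0,0,0,0],
    [0,0,0,0,0,0,0],
    [0,0,0,0,0,0,0]
  ]
}}

```text
time: 10.77
position: [0.5, 0.1838, 0.0872]
tool_rot: [-0.399, 0.584, -0.584, 0.399]
ft_force: [0.7, -0.5, -2.6]
grip_width: 0.0199
```

{"api": "play_rows", "payload": {
  "series": [
    [0,0,0.01,0,0,0,0],
    [0,0,0.01,0,0,0,0],
    [0,0,0.01,0,0,0,0],
    [0,0,0.005,0,0,0,0],
    [0,0,0,0,0,0,0],
    [0,0,0,0,0,0,0]
  ]
}}

```text
time: 11.27
position: [0.5002, 0.1839, 0.0845]
tool_rot: [0.399, -0.584, 0.584, -0.399]
ft_force: [-0.7, -1.8, 2.4]
grip_width: 0.0199
```

```bash
python3 - <<'E'
from ov import *
from plan import *
plan(.502,.1842,.0846,-21.3)
o,p,R=st()
print(o["moment"])
cv2.imwrite("pics/side4.png",eyes.camera("side")[:,:,::-1])
overlay("pics/side4.png","side",lambda x,y,w:socket(x,y,w,.017),[(p[0],p[1],np.radians(68.7))],"pics/s4.png",310,220,400,300,8)
E
```

```text
t 11.27 pos [0.5002 0.1839 0.0845] jaw -21.25 q6 0.51 tiltdown [ 5.e-04  0.e+00 -1.e+00]
shift(tool,pre-turn) x100mm [-0.0094 -0.0013  0.0159] shift in target frame [-0.0094 -0.0013  0.0159] turn [-0.0001  0.0003 -0.0001] deg -0.0 F [-0.7 -1.8  2.4]
[-0.26453517 -0.07238314 -0.01753939]
```

View pics/s4.png

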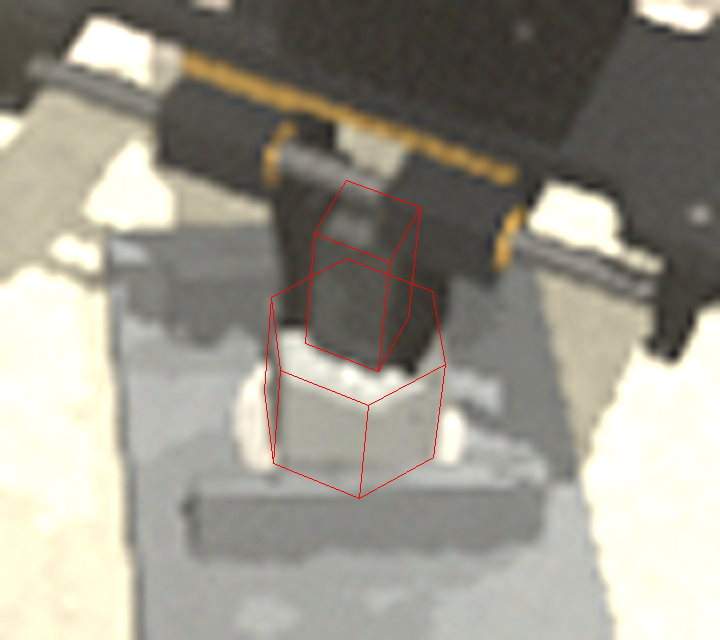

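{"api": "play_rows", "payload": {
  "series": [
    [0,0,0.008,0,0,0,0],
    [0,0,0,0,0,0,0],
    [0,0,0,0,0,0,0],
    [0,0,0,0,0,0,0]
  ]
}}

```text
time: 11.65
position: [0.5002, 0.1839, 0.0844]
tool_rot: [0.399, -0.583, 0.584, -0.399]
ft_force: [-0.9, -1.5, 9.1]
grip_width: 0.0197
```

```bash
python3 - <<'E'
from plan import *
plan(.5,.1842,.0846,-21.3)
print(robot.get_obs()["moment"],np.abs(robot.get_obs()["joint_velocities"]).max())
print(ticket.hand_in())
E
```

```text
t 11.65 pos [0.5002 0.1839 0.0844] jaw -21.25 q6 0.51 tiltdown [ 8.e-04 -0.e+00 -1.e+00]
shift(tool,pre-turn) x100mm [-0.0024 -0.0016 -0.0028] shift in target frame [-0.0024 -0.0016 -0.0028] turn [-0.0002  0.0003 -0.0001] deg -0.1 F [-0.9 -1.5  9.1]
[-0.35274963  0.28238191 -0.02304742] 0.0019630317824932916
the job is handed in; nothing more can be done
None
```

The first socket I tried turned out to be the one that fits. It is now fully down over the nut, and I handed the job in at 11.65 s with the gripper still holding it.

I picked up the socket nearest the lamp foot, at about (0.542, -0.033), turned it to match the nut, and lowered it. It first caught about 13 mm above its seat. I lifted it slightly, moved it about 2 mm, and it then dropped all the way down.

**Last checks**
- **Seated height:** the TCP was at 84.4 mm, against 84.6 mm expected for a seated socket. A socket with too small a bore would have stopped at about 100.6 mm.
- **Firm stop:** pushing down a further 0.8 mm moved it only 0.1 mm, and the force on the tool rose from 2 to 9 N.
- **Grip and tilt:** the opening was 19.7 mm on the 20 mm shank, and the tool was upright to within 0.1°.
- **Side picture:** the socket stood between the cheeks as expected. The top camera's view was blocked by the arm.

**What disagreed:** the two cameras put the nut up to about 8 mm apart in y. I relied on the side camera, comparing the held socket with the nut, and on touch.

I never touched the other two sockets, the jar or the ink pot.

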